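Isolate the gear tester, sort two gears and mesh the good one

TASK

First swing the isolator handle to off so that its padlock hole lines up with the hole of the hasp, and only then touch the gears. Next set the 18-tooth gear flat in the empty reject tray and let go, then slide the 12-tooth gear hub-up onto the slanted test post until it is fully home and let go, and last push the master gear's swing arm in until the master's teeth are fully meshed with it, and leave it so. Set the gears down, do not drop them, and leave the wrench and the tin where they are.

Things in the scene. Friction and masses are not known exactly. Their poses are not given: they have to be found in the camera images.
- gear_12: Plain steel spur gear with 12 coarse teeth (coarser, fewer): 70 mm over the tooth tips, toothed disc 14 mm thick, with a round hub 34 mm in diameter on top that reaches to 44 mm above the underside; straight bore 18 mm through everything. Mass about 0.35 kg. Lies flat on the bench, hub up. Origin: centre of its underside, z along the bore towards the hub. Teeth oily, hub dry.
- gear_18: Plain steel spur gear with 18 fine teeth; all other sizes as gear_12 (70 mm over the tips, disc 14 mm thick, hub 34 mm diameter up to 44 mm, bore 18 mm, about 0.35 kg). Lies flat on the bench, hub up. Origin: centre of its underside, z up the bore. The two gears lie about 100 to 240 mm apart, either one nearer the robot. Teeth oily, hub dry.
- tray: Reject tray: empty square open tray of dark steel sheet, 150 x 150 mm outside, 28 mm high, walls and floor 4 mm thick, fixed to the bench. Origin: centre of its underside; x and y along its sides.
- tester: Motorised gear tester, green, fixed to the bench, 220 x 250 mm. Origin: centre of its underside; x points uphill along the slope's horizontal direction (away from the robot at yaw 0), y to the left along its width. Its top plate (200 mm up the slope x 250 mm wide) slopes at 30 degrees: the lower edge faces the robot, so the plate's normal leans 30 degrees from vertical towards the tester's -x. The plate's centre is 72 mm above the bench.
- test_post (a point): The test post's seat on the slanted plate: centre of the top of the 28 mm wide, 4 mm high collar on which the gear's underside rests when home. Its z axis is the post's axis (square to the plate, 30 degrees off vertical), its x axis points up the slope, its y axis along the tester's y, towards the master gear. The steel post is 15 mm in diameter, tapers in its last 7 mm and ends 25 mm above this point. A gear on it can turn freely.
- master_arm (a joint): Swing arm of the master gear, lying on the slanted plate: hinge square to the plate, 75 mm downhill of the test post and 66 mm from it towards +y; fully home the arm points straight up the slope. 0 = swung out, away from the post (towards +y); grows as it swings towards the post; stop at 0.45 rad = fully meshed. It stays where it is left (stiff hinge, 0.2 N m).
- swing_knob (a point): Upright round steel knob at the arm's end, used to push the arm: 16 mm in diameter, square to the plate, 140 mm from the hinge; this point is on its axis, 40 mm above the plate and 10 mm below the knob's top; the knob's foot is 6 mm above the plate. Pushing it about 60 mm from fully out (less from the start) along the tester's -y brings the arm home; there the knob stands 66 mm to +y and 65 mm uphill of the post (fully out: about 127 mm and 51 mm).
- master_center (a point): Centre of the underside of the master gear, 6 mm above the plate: steel, 14 teeth, 80 mm over the tips, 14 mm thick, turns freely on the arm, 75 mm from the arm's hinge. The master's top lies 21 mm above the plate. Fully meshed its axis is 66 mm from the post's. Teeth are oiled; the gears turn by themselves to let the teeth in. Should the arm ever stop short (below about 0.40), tooth tips have met: swing it back, turn a gear a few degrees and push again.
- isolator: Grey isolator box, 150 x 150 x 90 mm high, fixed to the bench. Origin: centre of its underside. The handle's hinge is vertical, through the origin. z up; at off the handle points to the box's -y.
- iso_handle (a joint): Isolator handle's angle: 0 = on, the handle points to the box's +x; grows clockwise seen from above; 1.571 = off, handle along the box's -y, holes in line; stop at 1.62. It stays where it is left (friction 0.15 N m).
- iso_knob (a point): Round upright black knob on the handle, 18 mm in diameter, 46 mm from the hinge; this point is on its axis 137 mm above the bench, knob from 111 to 150 mm above the bench.
- handle_hole (a point): Padlock hole in the steel tab at the end of the isolator handle, 66 mm from the hinge, about 109 mm above the bench.
- hasp_hole (a point): Padlock hole in the fixed hasp lug on top of the isolator box, 102 mm above the bench, 66 mm from the hinge towards the box's -y.
- wrench: Bystander: open wrench, 170 mm long, lying loose on the bench. Origin near its middle.
- grease_tin: Bystander: small aluminium tin, 56 mm diameter, 60 mm high, standing loose. Origin: centre of its underside.
Not all that is in view belongs to the job. There is more than one size of the tray; the one meant has the size given above.

How it is judged:
By the outcome, as a careful person would: the job done as asked, in the order asked, and still so for the second after the job is handed in, with the robot touching nothing.
It also fails if it takes over 70 s, if anything falls off the work surface, if the arm or the gripper's body presses on something with over 40 N, if the wrist force passes 120 N, or if a joint passes its speed limit or range.

ROBOT

A 7-joint arm with a two-finger parallel gripper is mounted at the origin on the work surface. World frame = base frame: x ahead of the robot, y to its left, z up, the work surface at z = 0. Lengths are in m, angles in rad, forces in N, time in s.
With the tool pointing down it reaches from about 0.4 to 0.85 m from the base axis. Payload 10.4 kg.
Tool frame: the origin (TCP) lies midway between the tips of the shut fingers; the grasp point (between the pads) lies 19 mm behind it; z points along the fingers, x is the direction in which the jaws open and shut, and the axes are right-handed (so a half turn about z gives the same grasp; the last joint's range is limited). The gripper opens to 85 mm and grips with 20 to 120 N. Pads are 22 mm wide; open, the fingers measure 114 mm over their backs; the gripper's body (76 mm by 85 mm) begins 54 mm behind the grasp point. The pads swing forward as they close: fully open they stand 13 mm farther back than shut.
Start: joints at [-1.132, 0.332, -0.065, 1.46, 0.022, 1.35, -0.088], TCP at [0.278, 0.56, 0.231] pointing down, gripper open.
Joint ranges: [-2.6, 2.6], [-0.5, 2.12], [-1.47, 1.34], [0.16, 2.42], [-1.27, 4.41], [0.06, 2.06], [-2.6, 2.6]. Speed limits (rad/s): [2.22, 2.22, 2.79, 2.79, 3.14, 3.14, 3.14].

INTERFACE

Orientations are given as a unit quaternion [x, y, z, w].
In Python, from workcell import monitor, eyes, ticket, models gives the robot as it stands.
- The arm moves only by the tool servo_tool, never from a script. Its argument "motion" is a list of rows, each a list of 7 numbers: the opening, from 0 (shut) to 1 (fully open), then the shift along the tool's x, y, z in m, then the turn, a rotation vector about the tool's x, y, z in degrees. In form: [[fingers, tx, ty, tz, rx, ry, rz], ...]. A call has 1 to 20 rows; each row is the pose to reach, as a shift and turn from the pose commanded when the call began, along the tool's axes at that moment; what a row does not reach only later rows make up. A row lasts 1/8 s, in which the tool goes at most 62.5 mm and 10.7 degrees, less where a joint would pass 70% of its speed; a pose out of reach is approached as far as the arm can. A call with a gripper value outside its range is refused whole. The fingers move at their own pace and stop on an object; "grip_force" is the grip in N (left out, the last holds). Time passes only in rows, so rows that repeat a pose let the fingers close. It gives the time, the measured TCP pose, the force and the opening at its end, in the units of the state.
- monitor.get_obs(): the state, without advancing time (a new reading comes with each control period).
- eyes.camera(name): name is "side" or "top"; returns (picture, depth): 480x640x3 uint8, blue, green, red; 480x640 float32, m along the optical axis (not along the pixel's ray), 0 where there is no reading.
- eyes.camera_info(name): a dict with "intrinsics" (3x3 intrinsics, pixels), "extrinsics" (4x4, takes a point from world to camera coordinates). Camera axes: x right, y down, z forward; pixel columns grow to the right and rows downward; lengths in m; the calibration is good to about 2 mm. A picture is of the moment at which its call begins. camera_info takes no time and is no camera call.
- ticket.hand_in(): hands the job in, once; it reports no verdict.
Trained networks look in the newest picture that a camera, given by its name, has taken for a name from the list of things; names that differ only in an ending like _2 or _b are one class to them, and where a whole thing is asked for, a point or a joint stands for the part that bears it (a point fixed in the world has none). Each returns a list of dicts, best first, with "confidence" (0 to 1); they miss things now and then, are a little off and sometimes report something else, mostly with a low value. They report only what shows in the picture. A call takes as long as a camera call. They do not tell look-alikes from the thing itself.
- models.boxes_of(camera, thing): "point" ([x, y, z] in m, in the coordinates of the camera as it stood for that picture, good to about 4 mm: the middle of the surface that is visible of it).
The state is a dict: "clock": time; "joint_pos": joint angles; "joint_velocities": joint speeds; "tau": joint torques, N m; "position": TCP position; "ee_rot": TCP orientation; "ft_force": force on the tool from outside, world axes, zero at the start; "torque": the same for the moment, N m; "grip_width": opening from 0.0 (shut) to 1.0 (fully open).
Only numpy, scipy, OpenCV 4.12 (cv2) and the standard library are available. Lean on these libraries where they do the work, as an engineer would, in place of code of your own. Each camera call takes 0.05 s, during which the arm holds its last target. There are 200 camera calls.

## Working session

There is one attempt and no reset: what is moved stays moved. The work goes in short steps, Python scripts to look and compute and a tool call to move; the robot and the scene stay as the last step left them, time stands still between calls to the robot, and variables do not carry over. Pictures are saved under pics/ and viewed, about 8 in all and at most 12, crops included, and the job is handed in when it is done.

Besides the shell and the picture viewer there is one more tool, called after "Emit:" as name(argument=value, ...) on one line, values as JSON. servo_tool: Moves the arm, as the interface text tells. Its arguments: {"type":"object","properties":{"motion":{"type":"array"},"grip_force":{"type":"number"}},"required":["motion"]}

```bash
mkdir -p pics; ls; cat > h.py <<'E'
import numpy as np,cv2
from scipy.spatial.transform import Rotation as R
from workcell import monitor, eyes, ticket, models
def cam(n):
    p,d=eyes.camera(n); i=eyes.camera_info(n); return p,d,np.array(i["intrinsics"]),np.array(i["extrinsics"])
def w(K,E,u,v,z):
    c=np.array([(u-K[0,2])/K[0,0]*z,(v-K[1,2])/K[1,1]*z,z]); return E[:3,:3].T@(c-E[:3,3])
def c2w(E,c): return E[:3,:3].T@(np.array(c)-E[:3,3])
def cloud(d,K,E):
    v,u=np.mgrid[:480,:640]; P=np.stack([(u-K[0,2])/K[0,0]*d,(v-K[1,2])/K[1,1]*d,d],-1)
    return (P-E[:3,3])@E[:3,:3]
def proj(K,E,p):
    c=E[:3,:3]@np.array(p)+E[:3,3]; q=K@c; return q[:2]/q[2]
E
python3 - <<'E'
from h import *
np.set_printoptions(precision=3,suppress=True)
for n in("top","side"):
    p,d,K,E=cam(n); cv2.imwrite(f"pics/{n}0.png",p); np.savez(f"{n}0.npz",p=p,d=d,K=K,E=E)
    print(n,K.tolist(),"campos",-E[:3,:3].T@E[:3,3],E[:3,:3].tolist())
    for t in "gear_12 gear_18 tray tester master_arm swing_knob master_center isolator iso_handle iso_knob handle_hole hasp_hole test_post wrench grease_tin".split():
        try:
            for r in models.boxes_of(n,t): 
                q=c2w(E,r["point"]); print(n,t,round(r["confidence"],2),q,proj(K,E,q).round())
        except Exception as e: print(t,e)
print(monitor.get_obs())
E
```

```text
pics
top [[438.15385837046523, 0.0, 326.24267789458736], [0.0, 438.15385837046523, 243.97011139057685], [0.0, 0.0, 1.0]] campos [ 0.361 -0.096  1.235] [[-0.011193973450197889, -0.9999309201500284, 0.0035846738084992728], [-0.9945721874395153, 0.010762977810548122, -0.10349068692605635], [0.10344495604027114, -0.004723688872769282, -0.9946239630298778]]
top gear_12 0.85 [ 0.464 -0.243  0.016] [377. 252.]
top gear_12 0.73 [ 0.598 -0.232  0.015] [372. 205.]
top gear_12 0.34 [0.576 0.064 0.078] [264. 210.]
top gear_18 0.85 [ 0.464 -0.243  0.016] [377. 252.]
top gear_18 0.73 [ 0.598 -0.232  0.015] [372. 205.]
top gear_18 0.34 [0.576 0.064 0.078] [264. 210.]
top tray 0.83 [ 0.287 -0.418  0.004] [441. 315.]
top tray 0.75 [ 0.545 -0.411  0.008] [435. 223.]
top tester 0.96 [0.574 0.062 0.077] [265. 210.]
top master_arm 0.8 [0.558 0.119 0.089] [242. 215.]
top swing_knob 0.76 [0.567 0.118 0.086] [243. 212.]
top master_center 0.66 [0.559 0.12  0.091] [242. 215.]
top isolator 0.88 [0.446 0.366 0.092] [147. 259.]
top iso_handle 0.81 [0.459 0.366 0.111] [145. 253.]
top iso_knob 0.61 [0.462 0.367 0.
[... 1574 characters left out ...]
 0.328 0.08 ] [216. 199.]
side test_post 0.65 [0.562 0.052 0.073] [306. 224.]
side wrench 0.62 [0.63  0.321 0.004] [272. 200.]
side wrench 0.48 [0.561 0.112 0.085] [293. 212.]
side grease_tin 0.48 [0.564 0.056 0.078] [305. 222.]
{'clock': 1.6, 'joint_pos': array([-1.132,  0.332, -0.065,  1.46 ,  0.022,  1.35 , -0.089]), 'joint_velocities': array([-0.   , -0.   ,  0.   , -0.002, -0.001,  0.001, -0.001]), 'tau': array([ -0.   , -62.523,   0.049, -39.183,   0.016,   0.002,  -0.   ]), 'position': array([0.278, 0.56 , 0.231]), 'ee_rot': array([ 0.85 ,  0.527,  0.   , -0.   ]), 'ft_force': array([-1.109,  0.046,  0.366]), 'torque': array([ 0.004, -0.018, -0.003]), 'grip_width': 1.0006035545694816}
```

```bash
python3 - <<'E'
from h import *
a=np.load("top0.npz")["p"]; cv2.imwrite("pics/t1.png",cv2.resize(a[140:365,110:510],None,fx=2,fy=2,interpolation=cv2.INTER_CUBIC))
b=np.load("side0.npz")["p"]; cv2.imwrite("pics/s1.png",cv2.resize(b[150:420,180:540],None,fx=2.2,fy=2.2,interpolation=cv2.INTER_CUBIC))
E
```

```text
(no output)
```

View pics/t1.png

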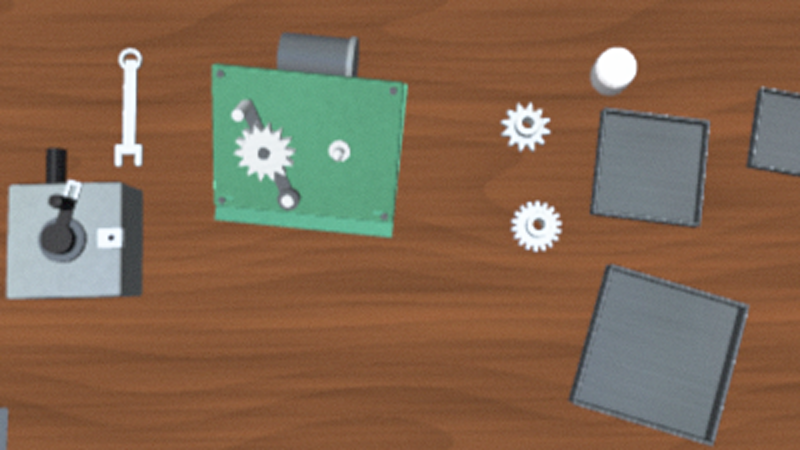

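View pics/s1.png

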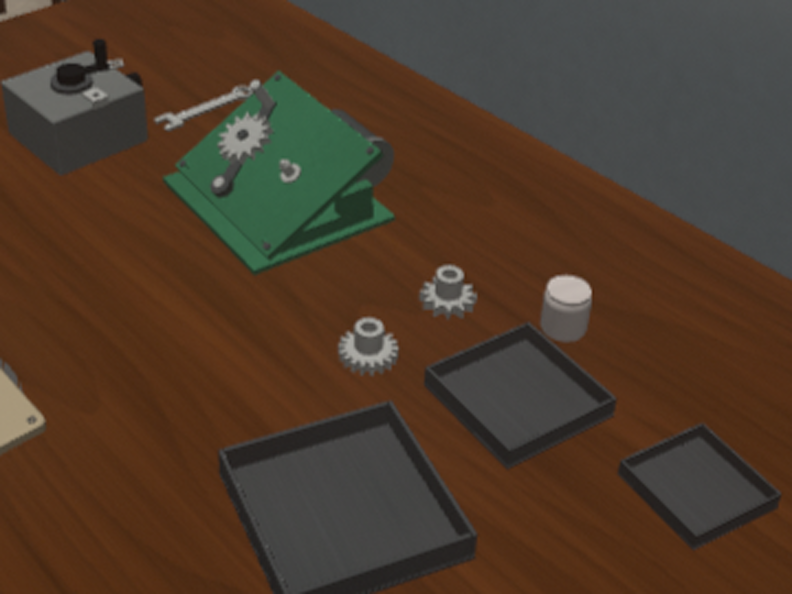

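```bash
python3 - <<'E'
from h import *
np.set_printoptions(precision=4,suppress=True)
D={}
for n in("top","side"):
    a=np.load(n+"0.npz"); D[n]=(a["p"],a["d"],a["K"],a["E"],cloud(a["d"],a["K"],a["E"]),a["d"]>0)
def sel(n,x0,x1,y0,y1,z0,z1):
    P=D[n][4]; m=D[n][5]&(P[...,0]>x0)&(P[...,0]<x1)&(P[...,1]>y0)&(P[...,1]<y1)&(P[...,2]>z0)&(P[...,2]<z1); return P[m],m
def rect(P): 
    (c,s,an)=cv2.minAreaRect(P[:,:2].astype(np.float32)); return np.array(c),s,an
for n in D:
    print("==",n)
    for nm,(cx,cy) in dict(g12=(.598,-.232),g18=(.464,-.243)).items():
        P,_=sel(n,cx-.06,cx+.06,cy-.06,cy+.06,.036,.055); 
        print(nm,"hub",len(P),P.mean(0),np.ptp(P,0),rect(P)); P,_=sel(n,cx-.06,cx+.06,cy-.06,cy+.06,.008,.02); print("  disc",len(P),np.median(P[:,2]),rect(P))
    P,_=sel(n,.43,.66,-.53,-.3,.018,.04); print("traywall",len(P),rect(P),np.median(P[:,2]))
    P,_=sel(n,.3,.6,.25,.5,.08,.098); print("iso top",len(P),rect(P),np.median(P[:,2]))
    P,_=sel(n,.3,.6,.25,.5,.128,.16); print("iso knob",len(P),P.mean(0) if len(P) else 0, np.ptp(P,0) if len(P) else 0)
    P,_=sel(n,.3,.6,.25,.5,.104,.126); print("handle",len(P),P.mean(0),np.ptp(P,0))
    # tester plane by green mask
    p=D[n][0].astype(int); Q=D[n][4]; g=(p[...,1]>p[...,2]+25)&(p[...,1]>p[...,0]+8)&D[n][5]&(Q[...,2]>.03)
    P=Q[g]
    for _ in range(5):
        c=P.mean(0); nn=np.linalg.svd(P-c,full_matrices=False)[2][2]; nn*=np.sign(nn[2]); r=(P-c)@nn; P=P[abs(r)<max(.004,2*r.std()*0.8)]
    print("plate",len(P),"n",nn,"tilt",np.degrees(np.arccos(nn[2])),"yaw",np.degrees(np.arctan2(-nn[1],-nn[0])),"std",r.std())
    x=np.array([0,0,1])-nn*nn[2]; x/=np.linalg.norm(x); y=np.cross(nn,x)
    L=np.c_[(P-c)@x,(P-c)@y]; (rc,rs,ra)=cv2.minAreaRect(L.astype(np.float32)); print("  plate centre",c+rc[0]*x+rc[1]*y,rs,ra)
    H=((Q-c)@nn); lx=(Q-c)@x; ly=(Q-c)@y
    m=D[n][5]&(H>.0075)&(H<.08)&(abs(lx-rc[0])<.1)&(abs(ly-rc[1])<.12)
    num,lab=cv2.connectedComponents(m.astype(np.uint8))
    for k in range(1,num):
        s=lab==k
        if s.sum()<4: continue
        print("  blob",s.sum(),"pix",np.argwhere(s).mean(0)[::-1].round(),"local",lx[s].mean()-rc[0],ly[s].mean()-rc[1],H[s].max(),"ranges",lx[s].min()-rc[0],lx[s].max()-rc[0],ly[s].min()-rc[1],ly[s].max()-rc[1])
# crops
t=D["top"][0]; s=D["side"][0]
f=lambda im,u,v,k:cv2.resize(im[v-k:v+k,u-k:u+k],(390,290),interpolation=cv2.INTER_CUBIC)
f=lambda im,u,v:cv2.resize(im[v-21:v+22,u-28:u+29],(390,290),interpolation=cv2.INTER_CUBIC)
cv2.imwrite("pics/crop.png",np.vstack([np.hstack([f(t,372,204),f(t,377,253)]),np.hstack([f(t,280,215),f(t,145,252)])]))
E
```

```text
== top
g12 hub 88 [ 0.604  -0.2339  0.0452] [0.0313 0.0309 0.0132] (array([ 0.6041, -0.2335]), (0.03085908852517605, 0.03131774067878723), 89.43017578125)
  disc 198 0.015268954901951466 (array([ 0.5903, -0.2358]), (0.07690655440092087, 0.09611797332763672), 76.02000427246094)
g18 hub 95 [ 0.4628 -0.2456  0.0449] [0.0306 0.0326 0.0152] (array([ 0.4625, -0.246 ]), (0.032653678208589554, 0.030539220198988914), 89.92216491699219)
  disc 264 0.015004713419864127 (array([ 0.4815, -0.2367]), (0.10763240605592728, 0.06732554733753204), 25.137447357177734)
traywall 475 (array([ 0.5593, -0.4043]), (0.16073742508888245, 0.1805954873561859), 82.26854705810547) 0.027899675539347805
iso top 2689 (array([0.4461, 0.3781]), (0.15069012343883514, 0.1542445719242096), 0.9935897588729858) 0.09048676544824849
iso knob 63 [0.4892 0.3658 0.1457] [0.0167 0.0184 0.0248]
handle 365 [0.4596 0.3697 0.1126] [0.1006 0.1041 0.021 ]
plate 4854 n [-0.4945  0.0559  0.8674] tilt 29.847340027033326 yaw -6.443226290897758 std 0.0018174306199623931
  plate centre [0.5731 0.0686 0.0756] (0.19140733778476715, 0.2501606643
[... 1375 characters left out ...]
16699219)
  disc 243 0.012511449180581235 (array([ 0.4563, -0.2524]), (0.06179800629615784, 0.06667004525661469), 45.304996490478516)
traywall 761 (array([ 0.56  , -0.4076]), (0.16132834553718567, 0.19060064852237701), 82.21320343017578) 0.02450676224840372
iso top 1000 (array([0.4447, 0.3762]), (0.15501002967357635, 0.15967270731925964), 1.397686243057251) 0.08833349634796113
iso knob 42 [0.4879 0.3632 0.1403] [0.0187 0.0216 0.0237]
handle 167 [0.4643 0.3693 0.111 ] [0.0984 0.1091 0.0219]
plate 1791 n [-0.3998 -0.1119  0.9097] tilt 24.52985663691059 yaw 15.64074418762262 std 0.006394133794382242
  plate centre [0.4802 0.6446 0.1109] (1.4304312467575073, 0.2255256026983261) 82.31076049804688
```

View pics/crop.png

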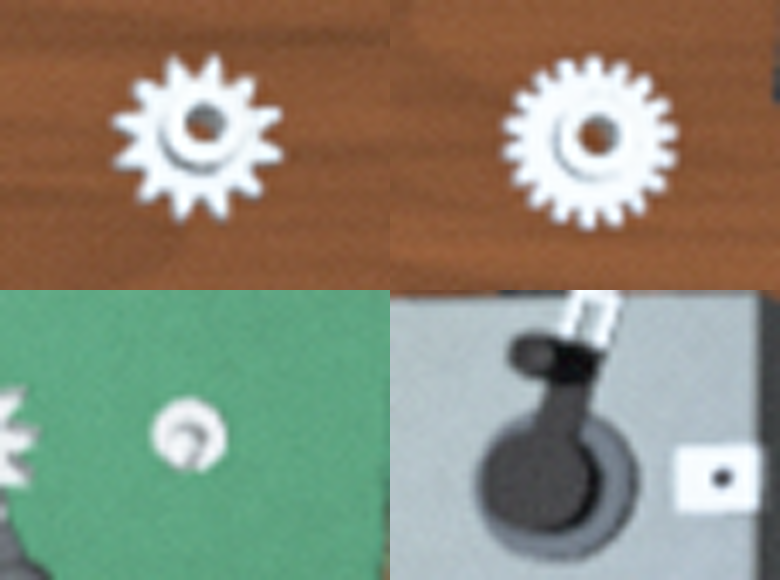

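The crop confirms it. The gear at top pixel (372,205) has 12 coarse teeth, and the one at (377,252) has 18 fine teeth. Of the three trays, the one at (435,223) measures about 148 mm, so it is the 150 mm one; (441,315) is about 200 mm and the one at the right edge about 115 mm. The handle knob is at (0.489, 0.365), 45 mm from the hinge, which fits the description.

```bash
cat >> h.py <<'E'
def goto(pos,xdir,zdir=(0,0,-1),o=None):
    "prints the shift/turn in tool axes to reach the pose; picks the nearer of the two equal grasps"
    o=o or monitor.get_obs(); R0=R.from_quat(o["ee_rot"]); z=np.array(zdir,float); z/=np.linalg.norm(z)
    for s in (1,-1):
        x=s*np.array(xdir,float); x-=z*(x@z); x/=np.linalg.norm(x)
        R1=R.from_matrix(np.c_[x,np.cross(z,x),z]); rv=np.degrees((R0.inv()*R1).as_rotvec())
        print(s,"shift",R0.inv().apply(np.array(pos)-o["position"]).round(4),"rot",rv.round(2),"ang",np.linalg.norm(rv).round(1))
E
python3 -c "
from h import *
goto((.489,.3655,.175),(1,0,0))
goto((.489,.3655,.121),(1,0,0))"
```

```text
1 shift [-0.0799  0.275   0.0563] rot [-0.   -0.   63.54] ang 63.5
-1 shift [-0.0799  0.275   0.0563] rot [   0.     -0.   -116.46] ang 116.5
1 shift [-0.0799  0.275   0.1103] rot [-0.   -0.   63.54] ang 63.5
-1 shift [-0.0799  0.275   0.1103] rot [   0.     -0.   -116.46] ang 116.5
```

```bash
python3 -c "
from h import *
a=np.load('top0.npz');P=cloud(a['d'],a['K'],a['E'])
for cx,cy,r in((.4455,.377,.015),(.4670,.3715,.006),(.508,.361,.007)):
    m=np.hypot(P[...,0]-cx,P[...,1]-cy)<r; print(m.sum(),np.percentile(P[m][:,2],[5,50,95]).round(4))"
```

```text
109 [0.1113 0.115  0.1178]
27 [0.096  0.1119 0.1145]
22 [0.0903 0.0918 0.1121]
```

Emit:
servo_tool(motion=[[0.6,-0.016,0.055,0.0,0,0,10],[0.6,-0.032,0.11,0.0,0,0,20],[0.6,-0.048,0.165,0.02,0,0,30],[0.6,-0.064,0.22,0.04,0,0,40],[0.6,-0.08,0.275,0.056,0,0,50],[0.6,-0.08,0.275,0.056,0,0,60],[0.6,-0.08,0.275,0.056,0,0,63.5],[0.6,-0.08,0.275,0.056,0,0,63.5]], grip_force=35)

```text
clock: 2.6
position: [0.489, 0.3655, 0.1753]
ee_rot: [1.0, 0.001, 0.0, 0.0]
ft_force: [-0.3, -0.3, 0.1]
grip_width: 0.601
```

Emit:
servo_tool(motion=[[0.6,0,0,0.03,0,0,0],[0.6,0,0,0.053,0,0,0],[0.6,0,0,0.053,0,0,0],[0.1,0,0,0.053,0,0,0],[0.1,0,0,0.053,0,0,0],[0.1,0,0,0.053,0,0,0],[0.1,0,0,0.053,0,0,0],[0.1,0,0,0.053,0,0,0]], grip_force=35)

```text
clock: 3.6
position: [0.4895, 0.3659, 0.1237]
ee_rot: [1.0, 0.0, 0.001, -0.001]
ft_force: [-1.4, -1.7, 6.8]
grip_width: 0.197
```

```bash
python3 - <<'E'
from h import *
h=np.array([.4455,.377]); o=monitor.get_obs(); k=o["position"][:2]; print(k,o["ft_force"])
r=.046; a0=np.arctan2(*(k-h)[::-1]); print(np.degrees(a0),np.hypot(*(k-h)))
for a in np.linspace(a0,np.radians(-92),9): p=h+r*np.array([np.cos(a),np.sin(a)]); print(round(np.degrees(a)),"tool",(p-k).round(4)*[1,-1])
E
```

```text
[0.48947295 0.36594508] [-1.44941162 -1.70137499  6.76163404]
-14.111864755785582 0.04534127533477144
-14 tool [0.0006 0.0002]
-24 tool [-0.0019  0.0075]
-34 tool [-0.0057  0.0144]
-43 tool [-0.0105  0.0205]
-53 tool [-0.0163  0.0257]
-63 tool [-0.0229  0.0299]
-73 tool [-0.0302  0.0328]
-82 tool [-0.0378  0.0345]
-92 tool [-0.0456  0.0349]
```

Emit:
servo_tool(motion=[[0.1,0,0,-0.002,0,0,0],[0.1,-0.002,0.0075,-0.002,0,0,0],[0.1,-0.0055,0.0145,-0.002,0,0,0],[0.1,-0.0105,0.0205,-0.002,0,0,0],[0.1,-0.0163,0.0257,-0.002,0,0,0],[0.1,-0.023,0.03,-0.002,0,0,0],[0.1,-0.03,0.0328,-0.002,0,0,0],[0.1,-0.038,0.0345,-0.002,0,0,0],[0.1,-0.042,0.0348,-0.002,0,0,0],[0.1,-0.042,0.0348,-0.002,0,0,0]])

```text
clock: 4.85
position: [0.4501, 0.3232, 0.1239]
ee_rot: [1.0, -0.003, 0.001, 0.004]
ft_force: [6.7, -22.2, 2.0]
grip_width: 0.165
```

Emit:
servo_tool(motion=[[0.1,-0.002,0,0,0,0,0],[0.1,-0.004,0,0,0,0,0],[0.1,-0.006,0,0,0,0,0],[0.1,-0.008,0,0,0,0,0],[0.1,-0.008,0,0,0,0,0]])

```text
clock: 5.48
position: [0.4431, 0.3219, 0.1239]
ee_rot: [1.0, -0.004, 0.001, 0.005]
ft_force: [9.8, -27.0, 5.2]
grip_width: 0.147
```

```bash
python3 - <<'E'
from h import *
o=monitor.get_obs(); print(o["position"],o["ft_force"],o["torque"])
for n in("top","side"):
    p,d,K,E=cam(n); np.savez(f"{n}1.npz",p=p,d=d,K=K,E=E); P=cloud(d,K,E)
E
```

```text
[0.44313725 0.32194364 0.12393674] [  9.75747339 -27.00454947   5.22660216] [-5.58479644 -2.18827101 -0.12032518]
```

```bash
python3 - <<'E'
from h import *
b=np.load("top1.npz")["p"]; s=np.load("side1.npz")["p"]
f=lambda im,u,v,k=40:cv2.resize(im[v-k:v+k,u-k:u+k],(400,400),interpolation=cv2.INTER_CUBIC)
cv2.imwrite("pics/c2.png",np.hstack([f(b,150,258),f(s,222,190)]))
E
```

```text
(no output)
```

View pics/c2.png

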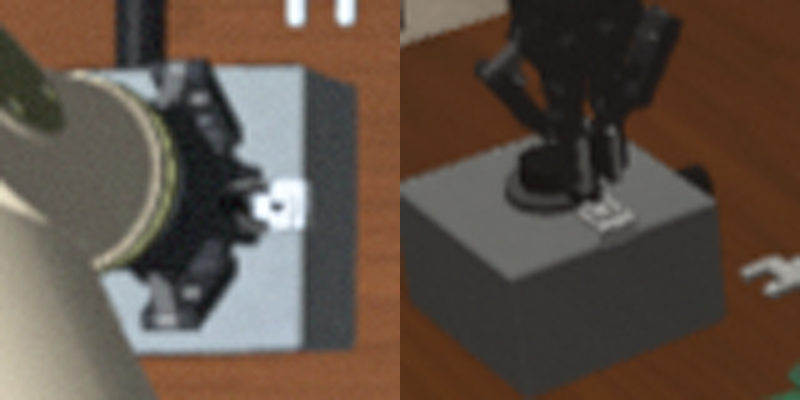

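Emit:
servo_tool(motion=[[0.35,0.003,0,0,0,0,0],[0.35,0.003,0,0,0,0,0],[0.35,0.005,0.0,0,0,0,0],[0.35,0.005,0.0,0,0,0,0]])

```text
clock: 6.08
position: [0.4439, 0.331, 0.1244]
ee_rot: [1.0, 0.001, 0.0, -0.0]
ft_force: [0.3, 0.0, 0.2]
grip_width: 0.352
```

Emit:
servo_tool(motion=[[0.1,0,0.0,0,0,0,0],[0.1,0,0.0,0,0,0,0],[0.1,0,0.0,0,0,0,0],[0.1,0,0.0,0,0,0,0]])

```text
clock: 6.58
position: [0.4438, 0.3308, 0.1244]
ee_rot: [1.0, 0.0, -0.0, -0.0]
ft_force: [-3.8, -0.4, 3.3]
grip_width: 0.194
```

Emit:
servo_tool(motion=[[0.1,-0.002,0.0,0,0,0,0],[0.1,-0.004,0.0,0,0,0,0],[0.1,-0.004,0.0,0,0,0,0]])

```text
clock: 6.95
position: [0.4433, 0.3308, 0.1246]
ee_rot: [1.0, -0.001, 0.003, -0.001]
ft_force: [15.9, 6.1, -8.9]
grip_width: 0.196
```

Emit:
servo_tool(motion=[[0.1,0.004,0.0,0,0,0,0],[0.1,0.0065,0.0,0,0,0,0],[0.1,0.0065,0.0,0,0,0,0]])

```text
clock: 7.32
position: [0.4451, 0.3308, 0.1244]
ee_rot: [1.0, 0.001, -0.001, 0.0]
ft_force: [-8.2, -1.1, 8.4]
grip_width: 0.194
```

Emit:
servo_tool(motion=[[0.1,0.0005,0.0,0,0,0,0],[0.5,0.0,0,0,0,0,0],[0.5,0.0,0.0,0,0,0,0],[0.5,0.0,0,-0.04,0,0,0],[0.5,0.0,0.05,-0.08,0,0,0],[0.5,0.0,0.11,-0.08,0,0,0],[0.5,0.0,0.17,-0.08,0,0,0],[0.5,0.0,0.23,-0.08,0,0,0],[0.5,0.0,0.26,-0.08,0,0,0]])

```text
clock: 8.45
position: [0.4467, 0.0671, 0.2044]
ee_rot: [1.0, -0.002, 0.0, -0.0]
ft_force: [0.6, 0.1, 0.4]
grip_width: 0.501
```

```bash
python3 - <<'E'
from h import *
np.set_printoptions(precision=4,suppress=True)
S=[]
for n in("top","side"):
    p,d,K,E=cam(n); np.savez(f"{n}2.npz",p=p,d=d,K=K,E=E)
    P=cloud(d,K,E); m=(d>0)&(abs(P[...,0]-.4455)<.08)&(abs(P[...,1]-.37)<.09)&(P[...,2]>.128)&(P[...,2]<.16); print(n,"knob",m.sum(),P[m].mean(0),np.ptp(P[m],0))
    u,v=proj(K,E,(.4455,.311,.105)).round().astype(int); S.append(cv2.resize(p[v-25:v+25,u-25:u+25],(400,400),interpolation=cv2.INTER_CUBIC))
    if n=="top":
        Q=P; m=(d>0)&(abs(P[...,2]-.09)<.006)&(abs(P[...,0]-.4455)<.09)&(abs(P[...,1]-.377)<.09); print(cv2.minAreaRect(P[m][:,:2].astype(np.float32)))
cv2.imwrite("pics/iso3.png",np.hstack(S)); print(monitor.get_obs()["position"],monitor.get_obs()["joint_pos"])
goto((.4625,-.246,.09),(1,0,0))
E
```

```text
top knob 62 [0.4451 0.3323 0.1459] [0.0168 0.0197 0.027 ]
((0.44588974118232727, 0.3783781826496124), (0.1501246690750122, 0.1554180234670639), 1.1398577690124512)
side knob 48 [0.4434 0.3291 0.1404] [0.018  0.0216 0.0235]
[0.447  0.0668 0.2045] [-0.6731 -0.0579  0.4132  1.9519  0.0245  1.2421 -0.2735]
1 shift [0.0171 0.3128 0.1144] rot [-0.01 -0.04 -0.3 ] ang 0.3
-1 shift [0.0171 0.3128 0.1144] rot [ -0.06   0.02 179.7 ] ang 179.7
```

View pics/iso3.png

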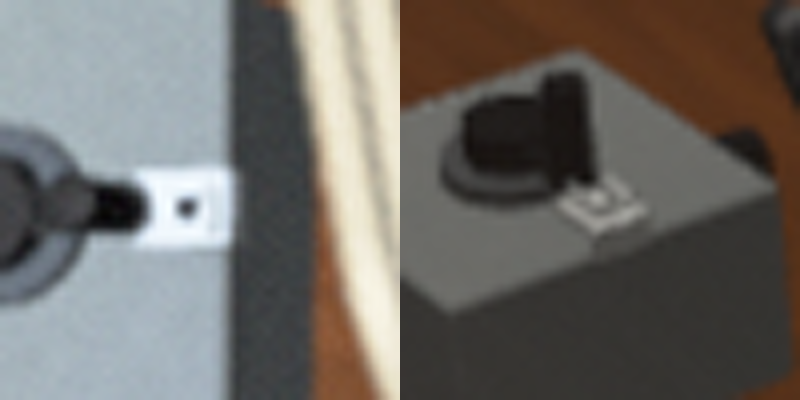

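The holes line up in the top crop: one dark hole shows through at (187,207). Next is the 18-tooth gear.

Emit:
servo_tool(motion=[[0.62,0.004,0.06,0.0,0,0,0],[0.62,0.008,0.12,0.0,0,0,0],[0.62,0.012,0.18,0.02,0,0,0],[0.62,0.0155,0.24,0.05,0,0,0],[0.62,0.0155,0.3,0.09,0,0,0],[0.62,0.0155,0.313,0.115,0,0,0],[0.62,0.0155,0.313,0.15,0,0,0],[0.62,0.0155,0.313,0.182,0,0,0],[0.62,0.0155,0.313,0.182,0,0,0]])

```text
clock: 9.68
position: [0.4612, -0.2415, 0.0204]
ee_rot: [1.0, 0.001, -0.002, -0.0]
ft_force: [-0.2, -0.8, 0.1]
grip_width: 0.621
```

Emit:
servo_tool(motion=[[0.2,0,0,0.0,0,0,0],[0.2,0,0,0.0,0,0,0],[0.2,0,0,0.0,0,0,0],[0.2,0,0,0.0,0,0,0],[0.2,0,0,0.0,0,0,0]], grip_force=60)

```text
clock: 10.3
position: [0.4633, -0.2425, 0.0237]
ee_rot: [1.0, 0.0, 0.001, -0.0]
ft_force: [-2.3, 1.7, 8.0]
grip_width: 0.378
```

```bash
python3 - <<'E'
from h import *
np.set_printoptions(precision=4,suppress=True)
a=np.load("top2.npz");P=cloud(a["d"],a["K"],a["E"]); m=(abs(P[...,0]-.54)<.1)&(abs(P[...,1]+.41)<.1)&(P[...,2]>.018)&(P[...,2]<.034)&~(np.hypot(P[...,0]-.67,P[...,1]+.345)<.045)
print(m.sum(),cv2.minAreaRect(P[m][:,:2].astype(np.float32)))
goto((.545,-.411,.1),(1,0,0)); print(monitor.get_obs()["position"])
E
```

```text
437 ((0.5437687635421753, -0.40748217701911926), (0.15179310739040375, 0.15096037089824677), 82.29273986816406)
1 shift [ 0.0817  0.1685 -0.0761] rot [-0.01 -0.12  0.05] ang 0.1
-1 shift [ 0.0817  0.1685 -0.0761] rot [   0.18   -0.01 -179.95] ang 180.0
[ 0.4633 -0.2425  0.0237]
```

Emit:
servo_tool(motion=[[0.2,0,0,-0.03,0,0,0],[0.2,0,0,-0.07,0,0,0],[0.2,0.03,0.05,-0.07,0,0,0],[0.2,0.06,0.11,-0.07,0,0,0],[0.2,0.0805,0.1615,-0.07,0,0,0],[0.2,0.0805,0.1615,-0.06,0,0,0],[0.2,0.0805,0.1615,-0.035,0,0,0],[0.2,0.0805,0.1615,-0.015,0,0,0],[0.2,0.0805,0.1615,-0.009,0,0,0],[0.2,0.0805,0.1615,-0.0065,0,0,0],[0.2,0.0805,0.1615,-0.0065,0,0,0]])

```text
clock: 11.68
position: [0.5435, -0.404, 0.0295]
ee_rot: [1.0, 0.0, 0.0, 0.0]
ft_force: [-0.8, -0.0, -4.7]
grip_width: 0.377
```

Emit:
servo_tool(motion=[[0.2,0,0,0.001,0,0,0],[0.2,0,0,0.002,0,0,0],[0.2,0,0,0.003,0,0,0],[0.2,0,0,0.003,0,0,0]])

```text
clock: 12.18
position: [0.5435, -0.4041, 0.0278]
ee_rot: [1.0, 0.0, 0.001, -0.0]
ft_force: [-5.0, 5.2, 12.5]
grip_width: 0.378
```

Emit:
servo_tool(motion=[[0.2,0,0,-0.0015,0,0,0],[0.62,0,0,-0.0015,0,0,0],[0.62,0,0,-0.0015,0,0,0],[0.62,0,0,-0.002,0,0,0],[0.62,0,0,-0.04,0,0,0],[0.62,0,0,-0.08,0,0,0],[0.62,0.03,-0.06,-0.08,0,0,0],[0.62,0.05,-0.12,-0.08,0,0,0],[0.62,0.061,-0.17,-0.08,0,0,0],[0.62,0.061,-0.17,-0.08,0,0,0]])

```text
clock: 13.42
position: [0.6064, -0.2272, 0.1054]
ee_rot: [1.0, 0.005, 0.0, -0.002]
ft_force: [0.5, -0.4, 0.1]
grip_width: 0.619
```

```bash
python3 - <<'E'
from h import *
np.set_printoptions(precision=4,suppress=True)
for n in("top","side"):
    p,d,K,E=cam(n); np.savez(f"{n}3.npz",p=p,d=d,K=K,E=E); P=cloud(d,K,E)
    m=(d>0)&(np.hypot(P[...,0]-.5435,P[...,1]+.4075)<.05)
    for a,b in((.038,.06),(.012,.024)):
        k=m&(P[...,2]>a)&(P[...,2]<b); print(n,k.sum(),P[k].mean(0),np.ptp(P[k],0))
        k2=k; 
    Q=P[k]; c=Q.mean(0); nn=np.linalg.svd(Q-c)[2][2]; print("tilt",nn)
print(monitor.get_obs()["position"],monitor.get_obs()["joint_pos"]); goto((.604,-.2345,.024),(1,0,0))
E
```

```text
top 101 [ 0.5439 -0.4063  0.048 ] [0.033  0.0334 0.015 ]
top 272 [ 0.5421 -0.4049  0.0188] [0.0766 0.0683 0.0114]
tilt [-0.0043 -0.0143  0.9999]
side 129 [ 0.5405 -0.4105  0.0444] [0.0348 0.0345 0.0119]
side 273 [ 0.5354 -0.4145  0.0167] [0.0679 0.068  0.0118]
tilt [0.0035 0.0038 1.    ]
[ 0.6041 -0.2335  0.1059] [-0.2236  0.5599  0.7164  1.5737 -0.3908  1.1557  0.5785]
1 shift [-0.0001  0.001   0.0819] rot [ 0.01 -0.01  0.11] ang 0.1
-1 shift [-0.0001  0.001   0.0819] rot [   0.01    0.02 -179.89] ang 179.9
```

Emit:
servo_tool(motion=[[0.62,0,0.001,0.04,0,0,0],[0.62,0,0.001,0.079,0,0,0],[0.62,0,0.001,0.079,0,0,0],[0.2,0,0.001,0.079,0,0,0],[0.2,0,0.001,0.079,0,0,0],[0.2,0,0.001,0.079,0,0,0],[0.62,0,0.001,0.079,0,0,0],[0.62,0,0.001,0.079,0,0,0],[0.62,0,0.001,0.079,0,0,-10],[0.62,0,0.001,0.079,0,0,-20],[0.62,0,0.001,0.079,0,0,-30],[0.62,0,0.001,0.079,0,0,-40],[0.62,0,0.001,0.079,0,0,-50],[0.62,0,0.001,0.079,0,0,-60],[0.62,0,0.001,0.079,0,0,-70],[0.62,0,0.001,0.079,0,0,-80],[0.62,0,0.001,0.079,0,0,-90],[0.62,0,0.001,0.079,0,0,-90]], grip_force=20)

```text
clock: 15.78
position: [0.6039, -0.2347, 0.0267]
ee_rot: [0.707, 0.707, 0.0, -0.0]
ft_force: [0.2, 0.4, -0.9]
grip_width: 0.623
```

Emit:
servo_tool(motion=[[0.2,0,0,0.0,0,0,0],[0.2,0,0,0.0,0,0,0],[0.2,0,0,0.0,0,0,0],[0.2,0,0,0.0,0,0,0],[0.2,0,0,0.0,0,0,0]], grip_force=60)

```text
clock: 16.4
position: [0.6042, -0.2345, 0.0272]
ee_rot: [0.707, 0.707, 0.0, 0.0]
ft_force: [-1.3, 1.5, 5.5]
grip_width: 0.373
```

```bash
python3 - <<'E'
from h import *
np.set_printoptions(precision=4,suppress=True)
print(monitor.get_obs()["position"],monitor.get_obs()["ft_force"],monitor.get_obs()["joint_pos"])
# tester frame refined: average plate fits over top pictures, forcing tilt 30 deg
hs=[]
for k in "02":
    a=np.load(f"top{k}.npz"); p,d,K,E=a["p"],a["d"],a["K"],a["E"]; Q=cloud(d,K,E)
    pi=p.astype(int); g=(pi[...,1]>pi[...,2]+25)&(pi[...,1]>pi[...,0]+8)&(Q[...,2]>.03)&(abs(Q[...,0]-.57)<.15)&(abs(Q[...,1]-.06)<.17)
    P=Q[g]
    for _ in range(6):
        c=P.mean(0); nn=np.linalg.svd(P-c,full_matrices=False)[2][2]; nn*=np.sign(nn[2]); P=P[abs((P-c)@nn)<.004]
    x=np.array([0,0,1])-nn*nn[2]; x/=np.linalg.norm(x); y=np.cross(nn,x)
    L=np.c_[(P-c)@x,(P-c)@y].astype(np.float32); rc,rs,ra=cv2.minAreaRect(L)
    print(k,len(P),"n",nn,"c",c,"rect",rc,rs,ra)
    H=(Q-c)@nn; lx=(Q-c)@x; ly=(Q-c)@y
    m=(abs(lx-rc[0]+.002)<.025)&(abs(ly-rc[1]+.048)<.025)
    # post top: highest points
    t=m&(H>.022)&(H<.036); print(" post top",t.sum(),Q[t].mean(0),lx[t].mean(),ly[t].mean(),H[t].mean())
    t=m&(H>.0025)&(H<.0065); print(" collar",t.sum(),lx[t].mean(),ly[t].mean(),cv2.minEnclosingCircle(np.c_[lx[t],ly[t]].astype(np.float32)))
    # collar in colour: white disc around the post; enclosing ellipse of non-green pixels
    ng=m&~((pi[...,1]>pi[...,2]+15)&(pi[...,1]>pi[...,0]+4)); v,u=np.nonzero(ng); print(" nongreen",len(u),u.min(),u.max(),v.min(),v.max(),u.mean(),v.mean())
    # intersect pixel rays with plane H=.004
    o=-E[:3,:3].T@E[:3,3]; r=np.c_[(u-K[0,2])/K[0,0],(v-K[1,2])/K[1,1],np.ones(len(u))]@E[:3,:3]
    s=((c+.004*nn-o)@nn)/(r@nn); W=o+r*s[:,None]; lw=np.c_[(W-c)@x,(W-c)@y].astype(np.float32); (cc,rr)=cv2.minEnclosingCircle(lw); print(" collar circle",cc,rr,"world seat",c+cc[0]*x+cc[1]*y+.004*nn)
E
```

```text
[ 0.6042 -0.2345  0.0272] [-1.2913  1.4649  5.4966] [ 0.0545  0.5746  0.3264  1.611  -0.2103  0.9906  2.0178]
0 4854 n [-0.4945  0.0559  0.8674] c [0.58   0.0599 0.0801] rect (-0.009118549525737762, 0.007933080196380615) (0.19140733778476715, 0.25016066431999207) 0.13240517675876617
 post top 22 [0.5513 0.023  0.0963] -0.01312130417222761 -0.039860375335167314 0.026240636072784596
 collar 54 -0.011822870327250158 -0.0376135984861386 ((-0.012630627490580082, -0.03792237117886543), 0.028750061988830566)
 nongreen 77 275 284 211 219 279.4415584415584 215.02597402597402
 collar circle (-0.014894920401275158, -0.0390167310833931) 0.013672592118382454 world seat [0.5608 0.0228 0.0762]
2 972 n [-0.5802  0.1197  0.8056] c [0.5881 0.0687 0.0842] rect (-0.003680795431137085, -0.004576921463012695) (0.29399341344833374, 0.06501580774784088) 69.8293685913086
 post top 16 [0.5506 0.0233 0.0966] -0.014867206861440172 -0.05211543337996795 0.026233724039369088
 collar 39 -0.01622983884361889 -0.04599796284737908 ((-0.011826401576399803, -0.04967063292860985), 0.028202902525663376)
 nongreen 78 275 284 210 219 279.43589743589746 214.96153846153845
 collar circle (-0.01852874457836151, -0.050014521926641464) 0.014501569792628288 world seat [0.5611 0.0233 0.0765]
```

```bash
cat >> h.py <<'E'
yaw=np.radians(-6.44); ux=np.array([np.cos(yaw),np.sin(yaw),0]); N=-ux*.5+np.array([0,0,np.cos(np.pi/6)]); X=ux*np.cos(np.pi/6)+np.array([0,0,.5]); Y=np.cross(N,X)
n0=np.array([-.4945,.0559,.8674]); x0=np.array([0,0,1])-n0*n0[2]; x0/=np.linalg.norm(x0); y0=np.cross(n0,x0)
SEAT=np.array([.58,.0599,.0801])-.0138*x0-.0395*y0+.004*n0-np.array([0,.0009,.001])
E
python3 - <<'E'
from h import *
print(SEAT,N,X,Y)
for k in(.14,.064): goto(SEAT+N*k,Y,-N)
E
```

```text
[0.56169037 0.02131745 0.07570296] [-0.49684493  0.05608134  0.8660254 ] [ 0.86056066 -0.09713574  0.5       ] [0.11216269 0.99368986 0.        ]
1 shift [ 0.2636 -0.1122 -0.1697] rot [-29.95  -1.69   6.24] ang 30.6
-1 shift [ 0.2636 -0.1122 -0.1697] rot [   2.54  -44.96 -167.89] ang 173.8
1 shift [ 0.2594 -0.0744 -0.1039] rot [-29.95  -1.69   6.24] ang 30.6
-1 shift [ 0.2594 -0.0744 -0.1039] rot [   2.54  -44.96 -167.89] ang 173.8
```

Emit:
servo_tool(motion=[[0.2,0,0,-0.03,0,0,0],[0.2,0,0,-0.07,0,0,0],[0.2,0.0,-0.02,-0.12,0,0,0],[0.2,0.03,-0.06,-0.16,0,0,0],[0.2,0.08,-0.09,-0.17,-8,-0.4,1.6],[0.2,0.13,-0.112,-0.17,-15,-0.8,3],[0.2,0.18,-0.112,-0.17,-22,-1.2,4.5],[0.2,0.23,-0.112,-0.17,-30,-1.7,6.2],[0.2,0.264,-0.112,-0.17,-30,-1.7,6.2],[0.2,0.264,-0.112,-0.17,-30,-1.7,6.2],[0.2,0.264,-0.112,-0.17,-30,-1.7,6.2]])

```text
clock: 17.77
position: [0.4915, 0.0284, 0.1963]
ee_rot: [0.72, 0.644, 0.172, 0.193]
ft_force: [-0.8, 0.2, -2.9]
grip_width: 0.372
```

```bash
python3 - <<'E'
from h import *
o=monitor.get_obs(); print(o["position"],o["joint_pos"].round(3),o["ft_force"].round(1),o["grip_width"])
goto(SEAT+N*.064,Y,-N)
S=[]
for n in("top","side"):
    p,d,K,E=cam(n); np.savez(f"{n}4.npz",p=p,d=d,K=K,E=E)
    u,v=proj(K,E,SEAT+N*.08).round().astype(int); S.append(cv2.resize(p[v-45:v+45,u-45:u+45],(400,400),interpolation=cv2.INTER_CUBIC))
cv2.imwrite("pics/hover.png",np.hstack(S))
E
```

```text
[0.49145394 0.02841962 0.19627444] [-0.215 -0.285 -0.063  2.266  0.276  0.69   1.009] [-0.8  0.2 -2.9] 0.372146449278412
1 shift [0.0008 0.0009 0.0757] rot [-0.04 -0.01  0.05] ang 0.1
-1 shift [0.0008 0.0009 0.0757] rot [ 1.0000e-02 -6.0000e-02 -1.7995e+02] ang 180.0
```

View pics/hover.png

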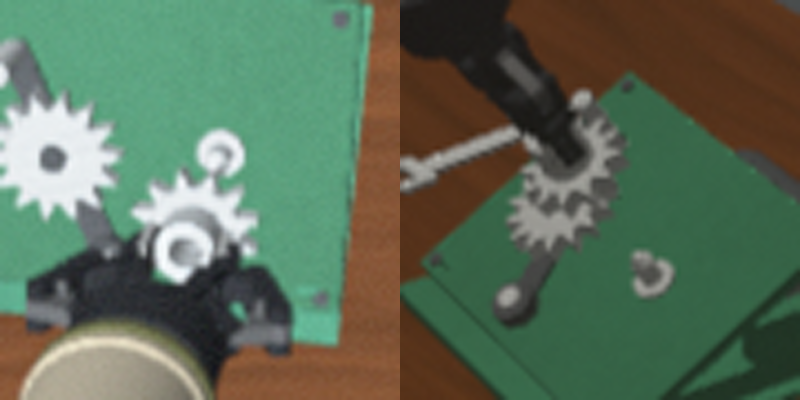

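```bash
python3 - <<'E'
from h import *
np.set_printoptions(precision=2,suppress=True)
o=monitor.get_obs(); a=np.load("top4.npz");K,E,p=a["K"],a["E"],a["p"]
u0=proj(K,E,SEAT+N*.08).round()
f=lambda q:(proj(K,E,q)-u0+45)*400/90-.0
T=R.from_quat(o["ee_rot"]).apply([0,0,-1])
print("pred hub top",f(o["position"]+T*.017),"post tip",f(SEAT+N*.025),"seat",f(SEAT),"px/mm",f(SEAT+X*.01)-f(SEAT),f(SEAT+Y*.01)-f(SEAT))
P=cloud(a["d"],K,E); q=(P-o["position"])@T; m=(a["d"]>0)&(abs(q-.017)<.004)&(np.linalg.norm(P-o["position"]-T*.017,axis=-1)<.02)
W=P[m]-o["position"]; print(m.sum(),"hub mm: X,Y,N",W.mean(0)@np.c_[X,Y,N]*1000)
b=cv2.circle
q=cv2.resize(p[int(u0[1])-45:int(u0[1])+45,int(u0[0])-45:int(u0[0])+45],(800,800),interpolation=cv2.INTER_CUBIC)
for z in(o["position"]+T*.017,SEAT+N*.025,SEAT):
    c=(f(z)*2).astype(int); cv2.circle(q,tuple(int(i) for i in c),3,(0,0,255),1)
# circles of collar (r14), post tip(r ~5), hub(r17)
def ring(c,r,col):
    pts=np.array([f(c+r*(np.cos(t)*X+np.sin(t)*Y))*2 for t in np.linspace(0,6.28,60)]).astype(int); cv2.polylines(q,[pts],True,col,1)
ring(SEAT,.014,(0,0,255)); ring(o["position"]+T*.017,.017,(255,0,0)); ring(o["position"]+T*.017,.009,(255,0,0)); ring(SEAT+N*.018,.0075,(0,0,255))
cv2.imwrite("pics/ov.png",q[200:600,200:600])
E
```

```text
pred hub top [181.69 252.83] post tip [216.06 164.27] seat [222.15 149.7 ] px/mm [  0.77 -15.59] [-16.51  -1.67]
90 hub mm: X,Y,N [ 4.56  1.66 16.64]
```

View pics/ov.png

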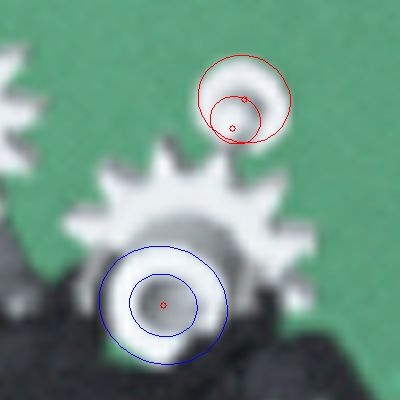

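Emit:
servo_tool(motion=[[0.2,0.0013,0.0004,0.03,0,0,0],[0.2,0.0013,0.0004,0.06,0,0,0],[0.2,0.0013,0.0004,0.0755,0,0,0],[0.2,0.0013,0.0004,0.0755,0,0,0],[0.2,0.0013,0.0004,0.082,0,0,0],[0.2,0.0013,0.0004,0.087,0,0,0],[0.2,0.0013,0.0004,0.091,0,0,0],[0.2,0.0013,0.0004,0.0935,0,0,0],[0.2,0.0013,0.0004,0.0935,0,0,0]])

```text
clock: 19.0
position: [0.5387, 0.0253, 0.1159]
ee_rot: [0.719, 0.644, 0.173, 0.193]
ft_force: [0.3, 0.7, -3.0]
grip_width: 0.371
```

```bash
cat > st.py <<'E'
from h import *
o=monitor.get_obs(); M=np.c_[X,Y,N]
print("clock",o["clock"],"pos X,Y,N rel seat mm",((o["position"]-SEAT)@M*1000).round(1),"force XYN",(o["ft_force"]@M).round(1),"w",o["grip_width"].round(3))
goto(SEAT+N*.027,Y,-N,o)
E
python3 st.py
```

```text
Traceback (most recent call last):
  File "st.py", line 3, in <module>
    print("clock",o["clock"],"pos X,Y,N rel seat mm",((o["position"]-SEAT)@M*1000).round(1),"force XYN",(o["ft_force"]@M).round(1),"w",o["grip_width"].round(3))
                                                                                                                                       ^^^^^^^^^^^^^^^^^^^^^
AttributeError: 'float' object has no attribute 'round'
```

Emit:
servo_tool(motion=[[0.2,0,0,0.003,0,0,0],[0.2,0,0,0.006,0,0,0],[0.2,0,0,0.009,0,0,0],[0.2,0,0,0.009,0,0,0]])

```text
clock: 19.5
position: [0.543, 0.025, 0.1077]
ee_rot: [0.719, 0.645, 0.172, 0.193]
ft_force: [0.1, 4.7, -6.6]
grip_width: 0.374
```

```bash
sed -i 's/o\["grip_width"\].round(3)/round(o["grip_width"],3)/' st.py; python3 st.py
```

```text
clock 19.5 pos X,Y,N rel seat mm [-0.4  1.6 37.2] force XYN [-3.7  4.7 -5.5] w 0.374
1 shift [-0.0016  0.0004  0.0102] rot [-0.01 -0.05  0.15] ang 0.2
-1 shift [-0.0016  0.0004  0.0102] rot [ 9.0000e-02 -2.0000e-02 -1.7985e+02] ang 179.8
```

Emit:
servo_tool(motion=[[0.2,0.001,-0.0003,0.003,0,0,0],[0.2,0.0015,-0.0003,0.006,0,0,0],[0.2,0.0015,-0.0003,0.009,0,0,0],[0.2,0.0015,-0.0003,0.011,0,0,0],[0.2,0.0015,-0.0003,0.012,0,0,0],[0.2,0.0015,-0.0003,0.012,0,0,0]])

```text
clock: 20.25
position: [0.5485, 0.0254, 0.0993]
ee_rot: [0.72, 0.644, 0.172, 0.194]
ft_force: [-42.0, 0.2, 40.3]
grip_width: 0.374
```

```bash
python3 st.py
```

```text
clock 20.25 pos X,Y,N rel seat mm [ 0.1  2.6 27.2] force XYN [-16.   -4.5  55.8] w 0.374
1 shift [-0.0026 -0.0001  0.0002] rot [0.05 0.03 0.11] ang 0.1
-1 shift [-0.0026 -0.0001  0.0002] rot [-5.0000e-02  8.0000e-02 -1.7989e+02] ang 179.9
```

Emit:
servo_tool(motion=[[0.2,0,0,-0.0015,0,0,0],[0.2,0,0,-0.0015,0,0,0]])

```text
clock: 20.5
position: [0.5481, 0.0254, 0.0995]
ee_rot: [0.72, 0.644, 0.173, 0.193]
ft_force: [-16.5, 1.5, 13.2]
grip_width: 0.374
```

Emit:
servo_tool(motion=[[0.6,0,0,0,0,0,0],[0.6,0,0,0,0,0,0],[0.6,0,0,0,0,0,0],[0.6,0,0,-0.04,0,0,0],[0.6,0,0,-0.09,0,0,0],[0.6,0,0,-0.12,0,0,0],[0.6,0,0,-0.12,0,0,0]])

```text
clock: 21.38
position: [0.4895, 0.0327, 0.2056]
ee_rot: [0.719, 0.644, 0.175, 0.194]
ft_force: [-0.3, -0.9, -0.2]
grip_width: 0.6
```

```bash
python3 - <<'E'
from h import *
np.set_printoptions(precision=4,suppress=True)
o=monitor.get_obs(); print(o["position"],o["joint_pos"])
a=cam("top"); p,d,K,E=a; np.savez("top5.npz",p=p,d=d,K=K,E=E); ps=cam("side"); np.savez("side5.npz",p=ps[0],d=ps[1],K=ps[2],E=ps[3])
for nm,(p,d,K,E) in(("top",a),("side",ps)):
    P=cloud(d,K,E)-SEAT; L=P@np.c_[X,Y,N]; ok=d>0
    m=ok&(np.hypot(L[...,0],L[...,1])<.021)&(L[...,2]>.036)&(L[...,2]<.06); print(nm,"hub top",m.sum(),L[m].mean(0),np.ptp(L[m],0))
    m=ok&(np.hypot(L[...,0]-.05,L[...,1]-.124)<.03)&(L[...,2]>.036)&(L[...,2]<.06); print("knob top",m.sum(),L[m].mean(0) if m.any() else "")
    m=ok&(abs(L[...,1]-.094)<.05)&(abs(L[...,0])<.05)&(L[...,2]>.012)&(L[...,2]<.02); print("master",m.sum(),L[m].mean(0))
i=[cv2.resize(q[0][v-45:v+45,u-45:u+45],(400,400),interpolation=cv2.INTER_CUBIC) for q in(a,ps) for u,v in [proj(q[2],q[3],SEAT+Y*.05).round().astype(int)]]
cv2.imwrite("pics/home.png",np.hstack(i))
E
```

```text
[0.4895 0.0327 0.2056] [-0.205  -0.3017 -0.0827  2.2596  0.2671  0.7073  1.0091]
top hub top 108 [0.001  0.0006 0.0434] [0.0342 0.0338 0.0119]
knob top 35 [0.0532 0.1259 0.0451]
master 423 [-0.0054  0.098   0.0167]
side hub top 78 [-0.0025 -0.0022  0.0417] [0.0318 0.036  0.0107]
knob top 23 [0.0496 0.122  0.0433]
master 247 [-0.0066  0.095   0.0157]
```

View pics/home.png

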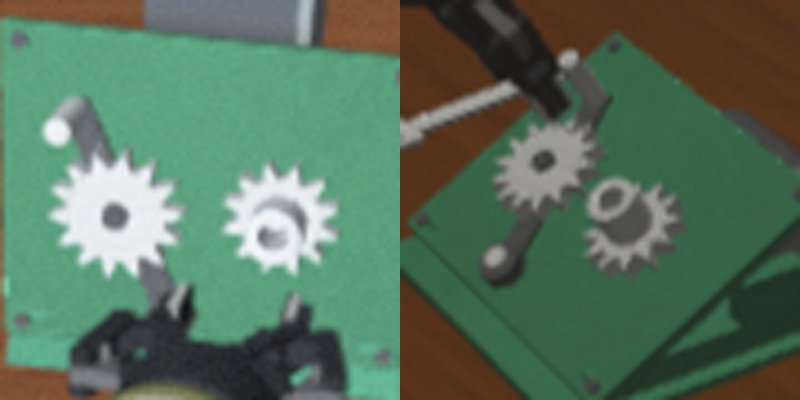

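```bash
python3 - <<'E'
from h import *
for k in(.09,.022): goto(SEAT+X*.0525+Y*.1255+N*k,Y,-N)
h=np.array([-.0745,.0672])
for a in np.linspace(.4317,-.03,9): print(round(a,3),((h+.14*np.array([np.cos(a),np.sin(a)])-[.0525,.1255])[::-1]).round(4))
E
```

```text
1 shift [0.1228 0.053  0.0569] rot [ 0.05 -0.04  0.12] ang 0.1
-1 shift [0.1228 0.053  0.0569] rot [ 6.0000e-02  8.0000e-02 -1.7988e+02] ang 179.9
1 shift [0.1227 0.0529 0.1249] rot [ 0.05 -0.04  0.12] ang 0.1
-1 shift [0.1227 0.0529 0.1249] rot [ 6.0000e-02  8.0000e-02 -1.7988e+02] ang 179.9
0.432 [0.0003 0.0002]
0.374 [-0.0072  0.0033]
0.316 [-0.0148  0.0061]
0.259 [-0.0225  0.0083]
0.201 [-0.0304  0.0102]
0.143 [-0.0383  0.0116]
0.085 [-0.0464  0.0125]
0.028 [-0.0544  0.0129]
-0.03 [-0.0625  0.0129]
```

Emit:
servo_tool(motion=[[0.5,0.03,0.013,0.0,0,0,0],[0.5,0.065,0.028,0.01,0,0,0],[0.5,0.1,0.044,0.025,0,0,0],[0.5,0.123,0.053,0.045,0,0,0],[0.5,0.123,0.053,0.06,0,0,0],[0.5,0.123,0.053,0.095,0,0,0],[0.5,0.123,0.053,0.125,0,0,0],[0.5,0.123,0.053,0.125,0,0,0]])

```text
clock: 22.48
position: [0.6087, 0.1405, 0.1173]
ee_rot: [0.72, 0.644, 0.17, 0.192]
ft_force: [-0.6, -0.0, -0.8]
grip_width: 0.503
```

Emit:
servo_tool(motion=[[0.05,0,0,0,0,0,0],[0.05,0,0,0,0,0,0],[0.05,0,0,0,0,0,0],[0.05,0,0,0,0,0,0],[0.05,0,0,0,0,0,0]], grip_force=30)

```text
clock: 23.1
position: [0.6102, 0.143, 0.1223]
ee_rot: [0.719, 0.644, 0.173, 0.193]
ft_force: [-3.8, 0.7, 6.5]
grip_width: 0.174
```

```bash
python3 st.py
```

```text
clock 23.1 pos X,Y,N rel seat mm [ 53.2 126.3  23. ] force XYN [-0.1  0.3  7.6] w 0.174
1 shift [-0.1262 -0.0535 -0.0042] rot [ 0.11 -0.08  0.12] ang 0.2
-1 shift [-0.1262 -0.0535 -0.0042] rot [ 1.2000e-01  1.8000e-01 -1.7988e+02] ang 179.9
```

Emit:
servo_tool(motion=[[0.05,-0.005,0.0023,0,0,0,0],[0.05,-0.011,0.0048,0,0,0,0],[0.05,-0.0185,0.0073,0,0,0,0],[0.05,-0.0265,0.0095,0,0,0,0],[0.05,-0.0345,0.011,0,0,0,0],[0.05,-0.0425,0.0121,0,0,0,0],[0.05,-0.049,0.0126,0,0,0,0],[0.05,-0.053,0.0128,0,0,0,0],[0.05,-0.053,0.0128,0,0,0,0]])

```text
clock: 24.22
position: [0.6172, 0.0881, 0.1299]
ee_rot: [0.719, 0.644, 0.175, 0.194]
ft_force: [4.6, 0.1, 6.4]
grip_width: 0.177
```

```bash
python3 st.py
```

```text
clock 24.225 pos X,Y,N rel seat mm [68.4 72.6 23.1] force XYN [7.2 0.6 3.3] w 0.177
1 shift [-0.0725 -0.0684 -0.0044] rot [ 0.3  -0.09  0.05] ang 0.3
-1 shift [-0.0725 -0.0684 -0.0044] rot [ 1.4000e-01  4.7000e-01 -1.7995e+02] ang 180.0
```

Emit:
servo_tool(motion=[[0.05,-0.002,0,0,0,0,0],[0.05,-0.004,0,0,0,0,0],[0.05,-0.006,0,0,0,0,0],[0.05,-0.008,0,0,0,0,0],[0.05,-0.0095,0,0,0,0,0],[0.05,-0.0095,0,0,0,0,0]])

```text
clock: 24.98
position: [0.6165, 0.0844, 0.1299]
ee_rot: [0.717, 0.646, 0.177, 0.193]
ft_force: [13.6, 16.2, -4.1]
grip_width: 0.17
```

```bash
python3 st.py
```

```text
clock 24.975 pos X,Y,N rel seat mm [68.1 68.8 23.2] force XYN [ 8.1 17.6 -9.4] w 0.17
1 shift [-0.0684 -0.0685 -0.0049] rot [ 0.38 -0.53  0.3 ] ang 0.7
-1 shift [-0.0684 -0.0685 -0.0049] rot [   0.83    0.6  -179.69] ang 179.7
```

Emit:
servo_tool(motion=[[0.05,0.0,-0.002,0,0,0,0],[0.05,0.003,-0.002,0,0,0,0],[0.4,0.004,-0.002,0,0,0,0],[0.4,0.004,-0.002,0,0,0,0],[0.4,0.004,-0.002,0,0,0,0],[0.4,0.004,-0.002,-0.03,0,0,0],[0.4,0.004,-0.002,-0.08,0,0,0],[0.4,0.0,-0.03,-0.14,0,0,0],[0.4,0.0,-0.06,-0.17,0,0,0],[0.4,0.0,-0.08,-0.18,0,0,0],[0.4,0.0,-0.08,-0.18,0,0,0],[0.4,0.0,-0.08,-0.18,0,0,0]])

```text
clock: 26.48
position: [0.4562, 0.0965, 0.2433]
ee_rot: [0.72, 0.644, 0.173, 0.193]
ft_force: [-0.4, -0.0, -0.6]
grip_width: 0.4
```

```bash
python3 - <<'E'
from h import *
np.set_printoptions(precision=4,suppress=True)
o=monitor.get_obs(); print(o["clock"],o["position"],o["ft_force"])
A=[]
for nm in("top","side"):
    p,d,K,E=cam(nm); P=cloud(d,K,E)-SEAT; L=P@np.c_[X,Y,N]; ok=d>0
    m=ok&(np.hypot(L[...,0],L[...,1])<.022)&(L[...,2]>.036)&(L[...,2]<.06); print(nm,"hub top",m.sum(),L[m].mean(0))
    m=ok&(np.hypot(L[...,0]-.065,L[...,1]-.067)<.03)&(L[...,2]>.036)&(L[...,2]<.06); print("knob top",m.sum(),L[m].mean(0) if m.any() else "")
    m=ok&(np.hypot(L[...,0],L[...,1]-.066)<.03)&(L[...,2]>.012)&(L[...,2]<.02); print("master",m.sum(),L[m].mean(0))
    W=P+SEAT; m=ok&(np.hypot(W[...,0]-.5435,W[...,1]+.4075)<.03)&(W[...,2]>.038)&(W[...,2]<.06); print("g18",W[m].mean(0))
    m=ok&(abs(W[...,0]-.4455)<.08)&(abs(W[...,1]-.37)<.09)&(W[...,2]>.128)&(W[...,2]<.16); print("iso knob",m.sum(),W[m].mean(0))
    for c in((SEAT+Y*.04),):
        u,v=proj(K,E,c).round().astype(int); A.append(cv2.resize(p[v-40:v+40,u-40:u+40],(400,400),interpolation=cv2.INTER_CUBIC))
    for t in("wrench","grease_tin"): print(t,[c2w(E,r["point"]) for r in models.boxes_of(nm,t)[:1]])
cv2.imwrite("pics/end.png",np.hstack(A))
E
```

```text
26.475 [0.4562 0.0965 0.2433] [-0.379  -0.0318 -0.6141]
top hub top 110 [ 0.0005 -0.0003  0.0436]
knob top 36 [0.0661 0.0665 0.0451]
master 323 [-0.0002  0.0655  0.0167]
g18 [ 0.5437 -0.4061  0.0478]
iso knob 59 [0.4453 0.3324 0.1468]
wrench [array([0.6342, 0.3259, 0.0056])]
grease_tin [array([ 0.6713, -0.3522,  0.0587])]
side hub top 80 [-0.0035 -0.0035  0.0419]
knob top 28 [0.0631 0.064  0.0421]
master 168 [0.0008 0.0652 0.0161]
g18 [ 0.54   -0.4109  0.0448]
iso knob 46 [0.4432 0.3296 0.1409]
wrench [array([0.6302, 0.3205, 0.0076])]
grease_tin [array([ 0.6617, -0.3643,  0.0455])]
```

View pics/end.png

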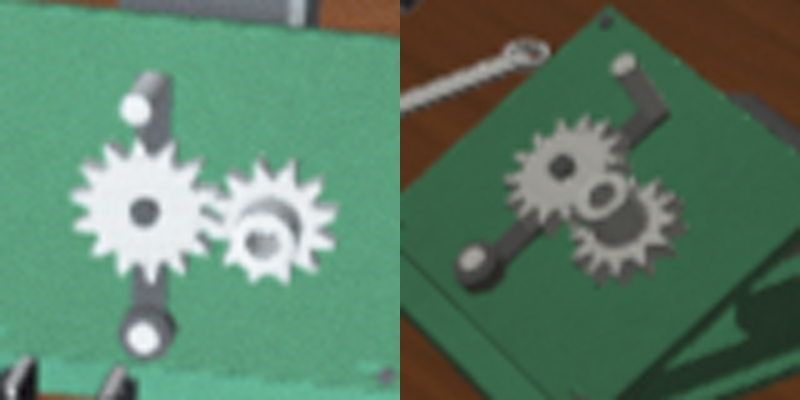

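Everything checks out: the arm points straight up the slope, the master centre is about 66 mm from the gear, and the hub top is 43.6 mm above the seat.

```bash
python3 -c "
from workcell import ticket; print(ticket.hand_in())"
```

```text
the job is handed in; nothing more can be done
None
```

The job is done in the order asked and handed in at about 27 s on the robot's clock; no verdict was reported.

1. **Isolator:** I swung the handle to its stop, then brought it back about 2 mm to off. The top picture shows the two padlock holes in line. On the first swing the knob partly slipped out of the pads, with about 27 N on the wrist, so I opened, re-centred and gripped it again.
2. **18-tooth gear:** I set it down flat in the 150 mm tray. The last check puts its hub top at 48 mm, as expected, with no tilt seen.
3. **12-tooth gear:** It is hub-up on the test post. The top camera puts its hub top 43.6 mm above the seat, against 44 mm when fully home. Seating it pushed back with about 58 N at the wrist for a moment, through the held gear; I backed off before letting go.
4. **Master gear:** The arm stopped firmly when pushed with about 18 N. Its axis is about 66 mm from the post's and the arm points straight up the slope, so the teeth are fully meshed. It stayed there after I let go.

**Where the checks disagreed:** the side camera reads 2–5 mm off from the top camera throughout. I trusted the top camera because it agreed with the gripper's position to within about 1.5 mm. In the top camera the wrench and tin are where they started, to within its accuracy. The side camera's tin reading was about 14 mm lower and 17 mm to the side, but it sees a different part of the surface and its first tin reading was false, so it can't confirm this.

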